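# Find the concealed catch of the cash drawer

### The job

The cash drawer on the booth counter is shut, and its release is concealed: one of the four look-alike square plates in its flat lid is a spring catch, the others are fixed blanks. Feel across the plates gently with the fingertips for the one that gives, press it in until the drawer springs open by itself, then let go and take the hand clear. Do not touch the drawer itself, and leave the coin rolls, mug and stamp standing where they are.

Things in the scene. Friction and masses are not known exactly. Their poses are not given: they have to be found in the camera images.
- till: Grey steel cash-drawer case, 300 (x) x 380 (y) x 105 mm high, fixed to the counter, turned at most 0.3 rad. Origin at the centre of its underside, z up; its lid is flat, level and 105 mm above the origin. The drawer comes out of its +x face, away from the robot.
- lid_middle (a point): Centre of the lid's upper face, axes as the till. Along y, at y = -114, -38, 38 and 114 mm from here (x = 0), the lid has four square 54 mm holes, in each a grey 50 x 50 mm plate, its top 2 mm below the lid. They look the same; one is the catch, at a place that changes and can only be felt, and three are rigid blanks.
- catch (a joint): How far the catch plate is pressed in (m): 0 at rest, 0.007 at its stop. Straight down; it resists with about 2 N at first, 4 to 5 N where it lets the drawer go (about 0.004) and 5 N at the stop; it springs back when let go. Keep it in until the drawer has come out.
- drawer (a joint): How far the drawer has come out (m): 0 shut and latched, 0.08 fully open. Once let go its own spring pushes it out in about a second and keeps it open.
- drawer_front (a point): Point in the middle of the upper edge of the drawer's front, 82 mm above the counter; it travels with the drawer along the till's +x. The front is a grey panel 364 mm wide and 74 mm high without a handle.
- roll_lid_mid (a point): Centre of a loose paper coin roll, 27 mm in diameter and 52 mm high, standing on the till's lid near its +x edge, 95 to 120 mm from the row of plates.
- roll_counter_mid (a point): Centre of a loose paper coin roll, 27 mm in diameter and 52 mm high, standing on the counter beside the till.
- mug_mid (a point): Centre of a loose white mug, 80 mm in diameter and 95 mm high with a handle at one side, standing on the counter beside the till.
- stamp_mid (a point): Centre of a loose hand stamp with a round wooden knob, 60 x 40 x 88 mm high, standing on the counter beside the till.
Things that resemble listed ones, but are neither listed nor needed, are in the scene too. What is shaped like the part that bears roll_counter_mid but turquoise is not meant.

How it is judged:
On the way, in this order (a step that is already met when the one before it is completed fails the run):
1. the catch plate is pressed in, at least 3.5 mm (value of joint catch above 0.0035 m), for 0.02 s.
2. the drawer has sprung open, at least 60 mm (value of joint drawer above 0.06 m), for 0.2 s.
At the end, for the whole second after the job is handed in: The drawer stands open by more than 60 mm, the catch plate has sprung back to within 1.5 mm of rest, and both coin rolls, the mug and the stamp stand upright within 20 mm of where they were (value of joint drawer above 0.06 m and value of joint catch below 0.0015 m and distance of each of roll_lid_mid, roll_counter_mid, mug_mid, stamp_mid from where it was at the start of the episode below 0.02 m and angle between each of roll_lid_mid, roll_counter_mid, mug_mid, stamp_mid's own z axis and vertical below 0.2 rad); the robot touches nothing.
It fails at once if the robot touches the drawer itself (contact force between any of the fingers, the arm and drawer above 1 N).
It fails at once if the fingers press on anything with more than 60 N (not gentle) (contact force between the fingers and anything else above 60 N).
It fails at once if a coin roll, the mug or the stamp is pushed, lifted or carried more than 30 mm (distance of any of roll_lid_mid, roll_counter_mid, mug_mid, stamp_mid from where it was at the start of the episode above 0.03 m).
It also fails if it takes over 45 s, if anything falls off the work surface, if the arm or the gripper's body presses on something with over 40 N, if the wrist force passes 120 N, or if a joint passes its speed limit or range.

### The arm

A 6-joint arm with a two-finger parallel gripper is mounted at the origin on the work surface. World frame = base frame: x ahead of the robot, y to its left, z up, the work surface at z = 0. Lengths are in m, angles in rad, forces in N, time in s.
With the tool pointing down it reaches from about 0.35 to 0.975 m from the base axis. Payload 7.1 kg.
Tool frame: the origin (TCP) lies midway between the tips of the shut fingers; the grasp point (between the pads) lies 19 mm behind it; z points along the fingers, x is the direction in which the jaws open and shut, and the axes are right-handed (so a half turn about z gives the same grasp; the last joint's range is limited). The gripper opens to 88 mm and grips with 3 to 60 N. Pads are 20 mm wide; open, the fingers measure 115 mm over their backs; the gripper's body (75 mm by 178 mm) begins 61 mm behind the grasp point.
Start: joints at [-1.347, 0.423, 1.63, -0, 1.089, -0.019], TCP at [0.15, -0.607, 0.223] pointing down, gripper open.
Joint ranges: [-3, 3], [-0.9, 2.11], [0.09, 2.58], [-1.31, 4.45], [0.11, 2.69], [-2.54, 2.54]. Speed limits (rad/s): [2.39, 2.39, 3.01, 3.14, 3.14, 3.14].

### API

Orientations are given as a unit quaternion [w, x, y, z].
In Python, from station import move_pose, movel, movej, command_gripper, wait, inverse_kinematics, read_camera, camera_info, MotionError, job_done, get_time, get_joint_pos, get_qvel, get_effort, get_tcp_pos, get_ee_rot, get_ft_force, get_ft_torque, get_grip_width gives the robot as it stands. Calls block until the motion is done:
- move_pose(position, orientation): joint-space move of the TCP to a pose.
- movel(position, frame=None, v=0.15, until_force=None): straight line of the TCP; frame=None keeps the orientation; v is the mean speed in m/s. With until_force (N) it stops when the force on the tool has changed by that much, and returns True; else False.
- movej(angles): joint-space move.
- command_gripper(opening): opening from 0.0 (shut) to 1.0 (fully open); the grip force is fixed at half the most; returns when the fingers have stopped.
- wait(seconds).
- inverse_kinematics(position, orientation): joint angles nearest the present ones, or None.
- read_camera(name): name is "scene" or "top" or "wrist"; returns the picture (384x512x3 uint8, red, green, blue); there is no depth.
- camera_info(name): a dict with "intrinsics" (3x3 intrinsics, pixels), "T" (4x4, takes a point from camera to world coordinates); the wrist camera has in their place "tool_from_camera" (4x4, takes a point from camera to tool coordinates, whose origin is the TCP and whose axes are the tool frame's). Camera axes: x right, y up, looking along -z (the intrinsics and any distortion apply to the point x, -y, -z); pixel columns grow to the right and rows downward; lengths in m; the calibration is good to about 2 mm. The wrist camera is an equidistant fisheye: a pixel r from the principal point sees the ray r / f radians off the axis. A picture is of the moment at which its call begins: read the wrist's pose just before it. camera_info takes no time and is no camera call.
A pose or a line that the arm cannot do raises MotionError and nothing moves.
- job_done(): hands the job in, once; it reports no verdict.
Readings, each from a call of its own:
- get_time(): time.
- get_joint_pos(): joint angles.
- get_qvel(): joint speeds.
- get_effort(): joint torques, N m.
- get_tcp_pos(): TCP position.
- get_ee_rot(): TCP orientation.
- get_ft_force(): force on the tool from outside, world axes, zero at the start.
- get_ft_torque(): the same for the moment, N m.
- get_grip_width(): opening from 0.0 (shut) to 1.0 (fully open).
Only numpy, scipy, OpenCV 4.12 (cv2) and the standard library are available. Lean on these libraries where they do the work, as an engineer would, in place of code of your own. Each camera call takes 0.05 s, during which the arm holds its last target.

## Working session

There is one attempt and no reset: what is moved stays moved. The work goes in short steps, each a Python script; the robot and the scene stay as the last script left them, time stands still between calls to the robot, and variables do not carry over. Pictures are saved under pics/ and viewed, and the job is handed in when it is done.

```bash
mkdir -p pics; ls; python3 - <<'E'
from station import *
import cv2, numpy as np
print(get_time(), get_tcp_pos(), get_ee_rot(), get_grip_width())
for n in ("scene","top","wrist"):
    im=read_camera(n); cv2.imwrite(f"pics/{n}0.png",im[:,:,::-1])
    print(n,camera_info(n))
E
```

```text
pics
0.0 [ 0.1501543  -0.60611498  0.22191214] [-4.68226419e-04  7.87528615e-01 -6.16277610e-01 -6.07828400e-04] 0.9992624709413116
scene {'intrinsics': array([[359.91646828,   0.        , 255.31305613],
       [  0.        , 359.91646828, 188.41513438],
       [  0.        ,   0.        ,   1.        ]]), 'T': array([[-0.39803819, -0.73217476,  0.55270763,  0.98331356],
       [ 0.91736826, -0.31836404,  0.23891381,  0.24080285],
       [ 0.00103557,  0.60213326,  0.79839493,  0.78407319],
       [ 0.        ,  0.        ,  0.        ,  1.        ]])}
top {'intrinsics': array([[350.02458767,   0.        , 254.33203314],
       [  0.        , 350.02458767, 194.90613151],
       [  0.        ,   0.        ,   1.        ]]), 'T': array([[-0.02374456,  0.99632941, -0.08224294,  0.4439934 ],
       [-0.9996486 , -0.02269269,  0.01370116,  0.03582826],
       [ 0.01178456,  0.08253937,  0.99651813,  1.04685428],
       [ 0.        ,  0.        ,  0.        ,  1.        ]])}
wrist {'intrinsics': array([[297.31863964,   0.        , 256.50375607],
       [  0.        , 297.31863964, 190.95208318],
       [  0.        ,   0.        ,   1.        ]]), 'tool_from_camera': array([[ 9.99999092e-01,  5.94287304e-04,  1.20979378e-03,
        -6.68829633e-04],
       [ 9.29695028e-04, -9.53987197e-01, -2.99845900e-01,
        -8.24346181e-02],
       [ 9.75933167e-04,  2.99846752e-01, -9.53986883e-01,
        -1.62163629e-01],
       [ 0.00000000e+00,  0.00000000e+00,  0.00000000e+00,
         1.00000000e+00]])}
```

View pics/scene0.png

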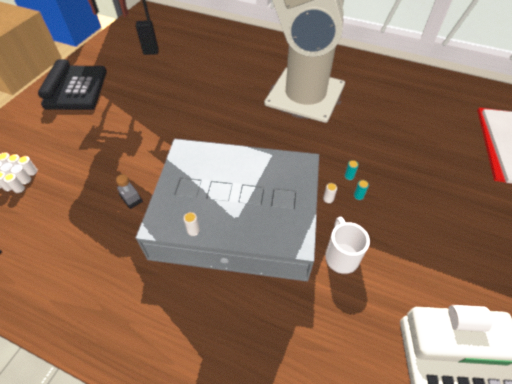

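View pics/top0.png

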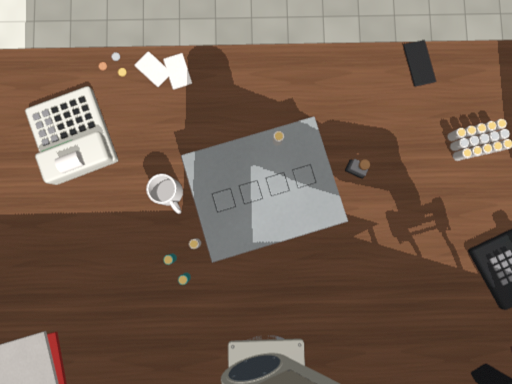

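View pics/wrist0.png

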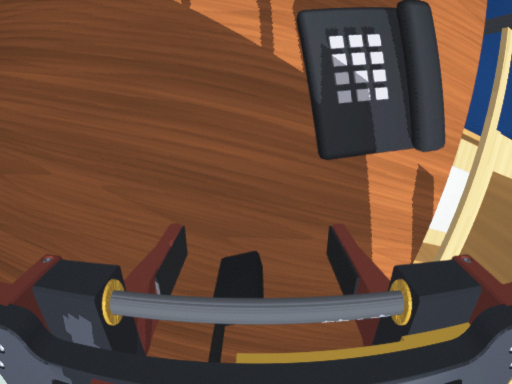

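The top view shows the till around (265,188). The plates are at about (224,200), (251,192), (278,184) and (304,176), and the lid roll is at (279,137). Beside the till are the white roll (194,244), the mug (164,190) and the stamp (360,168). The turquoise rolls at (169,259) and (183,280) are not the ones meant. Next I'll measure the plates in both views.

```bash
cat > h.py <<'E'
import numpy as np, cv2
from station import camera_info
def ray(n,uv):
    c=camera_info(n);K=c["intrinsics"];T=c["T"]
    d=np.array([(uv[0]-K[0,2])/K[0,0],-(uv[1]-K[1,2])/K[1,1],-1.])
    return T[:3,3],T[:3,:3]@d
def onplane(n,uv,z):
    o,d=ray(n,uv);return o+d*(z-o[2])/d[2]
def tri(a,b):
    (o1,d1),(o2,d2)=ray("top",a),ray("scene",b)
    d1=d1/np.linalg.norm(d1);d2=d2/np.linalg.norm(d2)
    s=np.linalg.lstsq(np.c_[d1,-d2],o2-o1,rcond=None)[0]
    p,q=o1+s[0]*d1,o2+s[1]*d2
    return (p+q)/2,np.linalg.norm(p-q)
E
python3 - <<'E'
import cv2, numpy as np
from h import *
for n,(x0,y0,x1,y1) in {"top":(185,110,350,265),"scene":(135,135,330,280)}.items():
    im=cv2.imread(f"pics/{n}0.png")
    cv2.imwrite(f"pics/{n}0_c.png",cv2.resize(im[y0:y1,x0:x1],None,fx=4,fy=4,interpolation=cv2.INTER_CUBIC)[:600,:800])
    g=cv2.cvtColor(im,cv2.COLOR_BGR2GRAY)
    bh=cv2.morphologyEx(g,cv2.MORPH_BLACKHAT,np.ones((7,7)))
    m=(bh>25).astype(np.uint8); k=np.zeros_like(m); k[y0:y1,x0:x1]=m[y0:y1,x0:x1]
    k=cv2.morphologyEx(k,cv2.MORPH_CLOSE,np.ones((3,3)))
    cs,_=cv2.findContours(k,cv2.RETR_EXTERNAL,cv2.CHAIN_APPROX_SIMPLE)
    for c in cs:
        if cv2.contourArea(c)>100: print(n,cv2.minAreaRect(c))
E
```

```text
(no output)
```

View pics/top0_c.png

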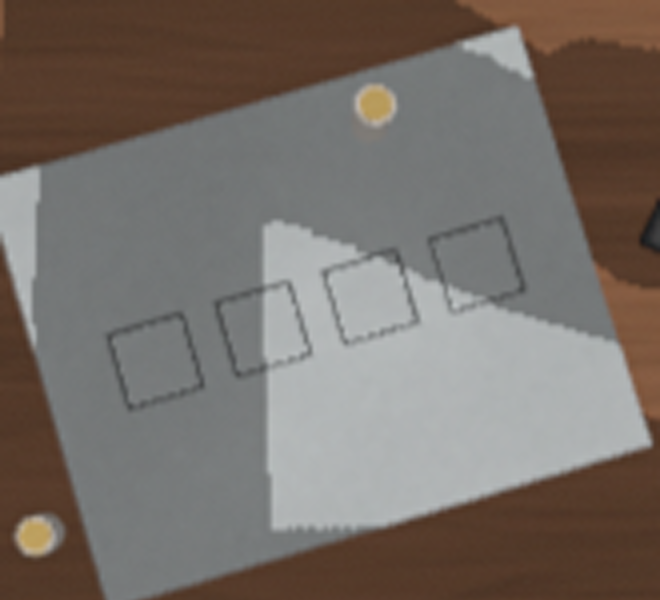

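View pics/scene0_c.png

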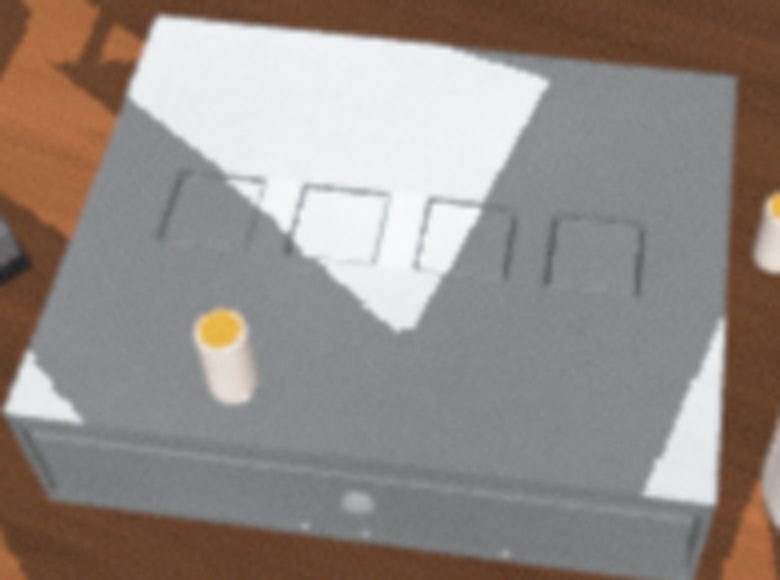

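Both crops show all four plate outlines clearly. In the scene view the left plate is the −y one. I'll refine the lid and plate corners sub-pixel and triangulate them.

```bash
python3 - <<'E'
import cv2, numpy as np
from h import *
im={n:cv2.imread(f"pics/{n}0.png") for n in("top","scene")}
off={"top":np.array([185,110]),"scene":np.array([135,135])}
f=lambda n,c:(np.array(c,float)+.5)/4-.5+off[n]
lid={"+x-y":((519,26),(6,410)),"-x-y":((652,445),(157,15)),"-x+y":((108,603),(737,76)),"+x+y":((-12,180),(716,500))}
def ref(n,p):
    g=cv2.cvtColor(im[n],cv2.COLOR_BGR2HSV)[:,:,1] if n=="top" else cv2.cvtColor(im[n],cv2.COLOR_BGR2GRAY)
    q=np.array([[p]],np.float32)
    r=cv2.cornerSubPix(g,q,(4,4),(-1,-1),(3,30,.01))[0,0]
    return r if np.linalg.norm(r-p)<3 else np.array(p)
L=[]
for k,(a,b) in lid.items():
    a,b=f("top",a),f("scene",b); ra,rb=ref("top",a),ref("scene",b)
    P,e=tri(ra,b); L.append(P); print(k,a.round(1),ra.round(1),b.round(1),rb.round(1),P.round(4),round(e,4), onplane("top",ra,.105).round(4))
pc={"P4 y-114":((477,264),[(184,172),(266,178),(245,248),(161,240)]),"P3":((370.5,296),[(306,185),(389,191),(380,264),(290,254)]),
"P2":((264,329),[(425,199),(515,206),(507,278),(415,268)]),"P1 y+114":((156,360),[(552,215),(644,220),(639,297),(547,288)])}
Q=[]
for k,(a,b) in pc.items():
    b=np.array(b,float); b=(b[0]+b[1]+b[2]+b[3])/4
    P,e=tri(f("top",a),f("scene",b)); q=onplane("top",f("top",a),.105);Q.append(q);print(k,P.round(4),round(e,4),q.round(4))
L=np.array([onplane("top",ref("top",f("top",v[0])),.105) for v in lid.values()]);Q=np.array(Q)
print("lid mid",L.mean(0),"plates mid",Q.mean(0),"spacing",np.linalg.norm(np.diff(Q,axis=0),axis=1))
print("sizes",[np.linalg.norm(L[i]-L[(i+1)%4]).round(4) for i in range(4)])
d=Q[3]-Q[0];print("yaw plates",np.arctan2(-d[0],d[1]))
for i,j in((0,3),(1,2)): d=L[j]-L[i];print("yaw lid",np.arctan2(-d[0],d[1]))
# loose: top centres
for k,c,z in(("roll lid",(375,104),.157),("roll ctr",(36,536),.052)): print(k,onplane("top",f("top",c),z).round(4))
P,e=tri(f("top",(375,104)),f("scene",(221,328)));print("roll lid top tri",P.round(4),e)
print("mug",onplane("top",(164,190),.095),"stamp",onplane("top",(364,164),.088))
E
```

```text
+x-y [314.4 116.1] [313.9 115.7] [136.1 237.1] [135.3 237.4] [ 0.736  -0.1451  0.1064] 0.0025 [ 0.7371 -0.1465  0.105 ]
-x-y [347.6 220.9] [348.2 221. ] [173.9 138.4] [174.  138.5] [ 0.4452 -0.2282  0.1022] 0.0017 [ 0.4455 -0.2282  0.105 ]
-x+y [211.6 260.4] [211.5 262.5] [318.9 153.6] [318.5 153.8] [0.3439 0.1413 0.1019] 0.0005 [0.3443 0.1407 0.105 ]
+x+y [181.6 154.6] [180.3 154.9] [313.6 259.6] [313.6 260.5] [0.635  0.2209 0.1077] 0.0004 [0.6355 0.2216 0.105 ]
P4 y-114 [ 0.5712 -0.1126  0.1018] 0.0018 [ 0.5712 -0.113   0.105 ]
P3 [ 0.5507 -0.0388  0.1022] 0.0029 [ 0.551  -0.0399  0.105 ]
P2 [0.5303 0.0333 0.1015] 0.0013 [0.5302 0.0327 0.105 ]
P1 y+114 [0.5109 0.1072 0.1004] 0.0019 [0.5109 0.1059 0.105 ]
lid mid [ 0.54060602 -0.00307834  0.105     ] plates mid [ 0.54080265 -0.0035738   0.105     ] spacing [0.07577854 0.07555389 0.07571116]
sizes [np.float64(0.3028), np.float64(0.3826), np.float64(0.3023), np.float64(0.3818)]
yaw plates 0.26909642472641654
yaw lid 0.26928348365030624
yaw lid 0.2679133864571808
roll lid [ 0.67   -0.0423  0.157 ]
roll ctr [0.3925 0.1962 0.052 ]
roll lid top tri [ 0.6698 -0.0419  0.1569] 0.000846234392097817
mug [0.54155809 0.2684175  0.095     ] stamp [ 0.60236254 -0.28417625  0.088     ]
```

The measurements hold up. The lid comes out at 303 x 382 mm, plate spacing is 75.7 mm, and lid z is about 0.103–0.105. Yaw is 0.269, and the lid roll sits about 134 mm from lid_middle. Next I'll shut the gripper and go over plate 4 (y = −114) with the jaw axis along the till's y. The wide body then stays clear of the lid roll.

```bash
cat >> h.py <<'E'
from station import *
yaw=0.269; mid=np.array([0.5407,-0.0033])
ex=np.array([np.cos(yaw),np.sin(yaw)]);ey=np.array([-np.sin(yaw),np.cos(yaw)])
a=np.arctan2(-ey[1],-ey[0]); Q=[0,np.cos(a/2),np.sin(a/2),0]
def plate(y,z): return np.r_[mid+ey*y,z]
E
python3 - <<'E'
from h import *
r=mid-np.array([.67,-.0423]);print("roll rel till",-r@ex,-r@ey)
command_gripper(0.0)
movel([0.15,-0.607,0.26],v=.2)
movel(plate(-.114,.25),frame=Q,v=.25)
movel(plate(-.114,.125),v=.12)
print(get_time(),get_tcp_pos().round(4),plate(-.114,.125),get_ee_rot(),get_grip_width(),get_joint_pos().round(2))
for i in range(4): wait(.05);print(get_ft_force().round(2))
cv2.imwrite("pics/s1.png",read_camera("scene")[:,:,::-1]);cv2.imwrite("pics/w1.png",read_camera("wrist")[:,:,::-1])
E
```

```text
roll rel till 0.11428506919043419 -0.07196119065258502
5.7667 [ 0.5716 -0.1133  0.1257] [ 0.5709975  -0.11320023  0.125     ] [-2.86436397e-04  7.95543475e-01 -6.05896124e-01  6.19958956e-04] 0.006959819324650651 [-0.22  0.49  1.79 -0.    0.86  1.09]
[ 0.42  0.61 -0.69]
[-0.73 -0.81 -0.43]
[-0.01  0.18  0.24]
[ 0.25 -0.23 -0.27]
```

View pics/s1.png

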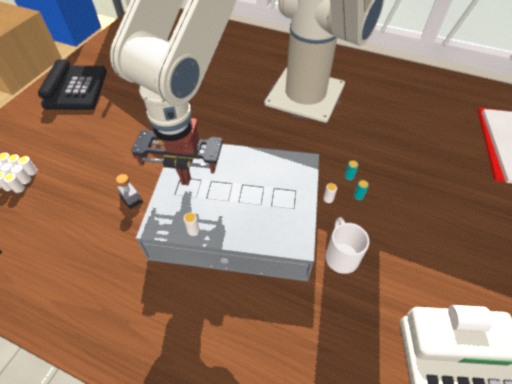

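View pics/w1.png

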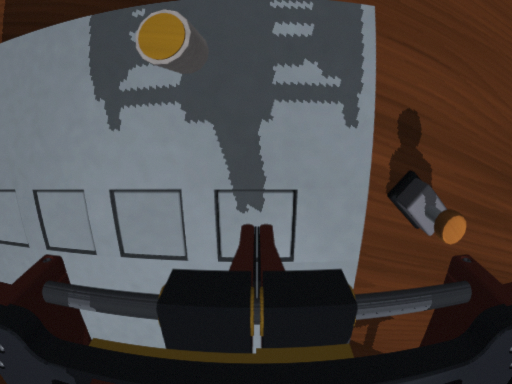

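The wrist view shows the shut fingertips at (257,225), above the right-hand plate (215–297, 190–262), with the lid roll well away at (165,38). Now I'll feel each plate slowly. A blank should stop the tool at z≈0.103, and the catch should give under about 5 N.

```bash
python3 - <<'E'
from h import *
def feel(y):
    movel(plate(y,.112),v=.1); wait(.1)
    s=movel(plate(y,.0965),v=.015,until_force=8)
    z=get_tcp_pos()[2]; F=np.mean([get_ft_force() for _ in range(1)],0)
    print(y,"stopped" if s else "gave",z.round(4),F.round(1),"t",round(get_time(),2))
    return s,z
for y in(-.114,-.038,.038,.114):
    s,z=feel(y)
    if not s or z<.0995:
        print("candidate");wait(1.5)
        print(get_tcp_pos().round(4),get_ft_force().round(1),get_time())
        cv2.imwrite("pics/s2.png",read_camera("scene")[:,:,::-1]);break
    movel(plate(y,.118),v=.08)
E
```

```text
-0.114 stopped 0.1034 [-1.  -0.   5.4] t 7.1
-0.038 stopped 0.1034 [-1.   0.8  5.7] t 9.1
0.038 stopped 0.1034 [-0.1  0.   7.7] t 11.1
0.114 gave 0.0966 [-1.4 -0.5  3.9] t 13.63
candidate
[0.5104 0.1066 0.0965] [-1.5 -0.9  4.7] 15.1333
```

View pics/s2.png

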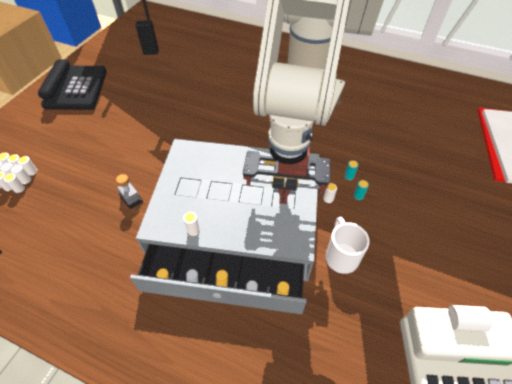

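The drawer is out, with its front edge now at about y=290 px. The y = +114 plate gave 6.8 mm at about 4.5 N. I'll lift straight up, back clear and check.

```bash
python3 - <<'E'
from h import *
movel(plate(.114,.125),v=.06)
movel(plate(.114,.25),v=.2)
movel([.42,-.05,.36],v=.2)
wait(.5);print(get_time(),get_tcp_pos(),get_ft_force().round(1))
for n in("scene","top","wrist"): cv2.imwrite(f"pics/{n}3.png",read_camera(n)[:,:,::-1])
a=cv2.imread("pics/scene0.png");b=cv2.imread("pics/scene3.png")
cv2.imwrite("pics/cmp.png",np.vstack([cv2.resize(i[135:315,100:380],(785,504))[:300*2] for i in(b,)]))
E
```

```text
18.2917 [ 0.42005789 -0.04988335  0.35992768] [-0.2 -0.6  0.5]
```

View pics/cmp.png

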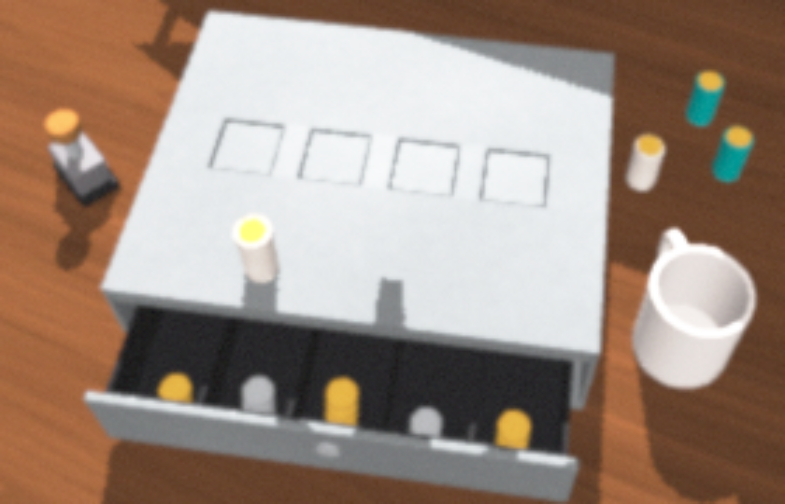

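View pics/top3.png

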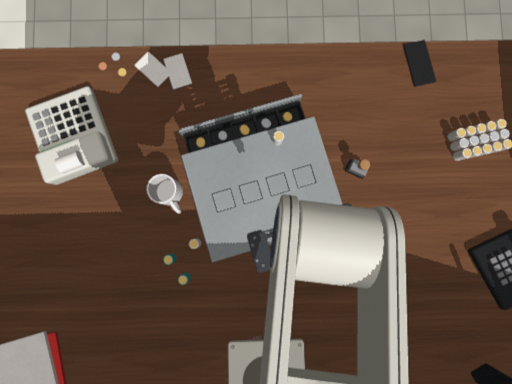

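The drawer is open and all four plates look level. The rolls, at (279,137) and (194,244), the mug (164,190) and the stamp (360,168) have not moved. I'll do one numeric check of the drawer travel and hand in.

```bash
python3 - <<'E'
from h import *
p=onplane("top",(240.5,113),.082)[:2]-mid; print("front edge rel till x,y",p@ex,p@ey,"-> travel ~",p@ex-.15)
b=cv2.imread("pics/top0.png");c=cv2.imread("pics/top3.png")
for nm,(x,y) in dict(rl=(279,137),rc=(194,244),mug=(164,190),st=(360,168)).items():
    t=b[y-9:y+10,x-9:x+10]; r=cv2.matchTemplate(c[y-16:y+17,x-16:x+17],t,cv2.TM_CCOEFF_NORMED); _,v,_,l=cv2.minMaxLoc(r); print(nm,"shift px",l[0]-7,l[1]-7,round(v,2))
job_done();print(get_time())
E
```

```text
front edge rel till x,y 0.22349531729492034 -4.770376860755786e-05 -> travel ~ 0.07349531729492034
rl shift px 0 0 0.79
rc shift px 0 0 1.0
mug shift px 0 0 0.99
st shift px 0 0 0.9
the job is handed in; nothing more can be done
the job is handed in; nothing more can be done
```

The drawer is open and the job is handed in. I used the closed fingertips to feel the four plates. Those at y = −114, −38 and +38 mm were rigid, stopping at z = 0.1034 with the press set to stop at 8 N. The one at +114 mm was the catch, giving about 6.8 mm at 4–5 N. I held it in until the drawer sprang out, lifted straight up and backed the hand away, at about 18 s of the 45 s allowed.

**Last checks:**
- **Drawer:** the top view puts its travel at about 73 mm, assuming the shut front is flush with the case. That is above the required 60 mm, and a few millimetres short of the nominal 80 mm, in line with reading the edge by eye.
- **Loose things:** both coin rolls, the mug and the stamp shifted 0 pixels. The match was weaker for the lid roll (0.79) and the stamp (0.90), probably because the arm's shadow moved, but both looked upright in the pictures.
- **Catch:** its plate looked level with the other three after I let go. I judged this by eye only and did not measure its spring-back.
- **Hand:** the force reading in free air was within the sensor's noise, so the hand was touching nothing.

No check failed.

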